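# Load the welding jig and work the locating block loose

## Task

Slide the flat aluminium plate into the slot of the welding jig, fully home against the end stop. Then take the locating block by its orange post and rock it to both sides until the two stiff brass keepers are pushed back and it comes free, lift it out, and finish still holding it in the gripper, upright and steady, straight above its nest with its foot one to five centimetres clear of the keepers. Leave the tube, the steel offcut and the hammer alone and never tip the block over.

Things in the scene. Friction and masses are not known exactly. Their poses are not given: they have to be found in the camera images.
- jig: Dark steel welding jig fixed to the bench, 86 x 135 mm. Origin on the bench surface; y runs along the slot, from the nest end to the open mouth; x runs across, from the near keeper to the far keeper; z up. Sites nest, slot_mouth and slot_stop mark its parts. Behind the stop two rails, 45 mm high, carry the brass keepers.
- nest (a point): Centre of the floor of the block's pocket, at bench height, at jig (0, -55, 0) mm; axes as the jig's. The pocket is 16 (x) x 33 (y) mm, 8 mm deep; its floor is the bench top.
- slot_mouth (a point): Centre of the slot's mouth, 5 mm above the bench, at jig (0, 43, 5) mm, axes as the jig's. The slot's floor is the bench; side walls 52.5 mm apart, 12.5 mm high, with flared lead-ins reaching 9 mm out of the mouth and opening to about 63 mm; two blue straps (tops 18.5 mm above the bench) bridge it with 12.5 mm headroom.
- slot_stop (a point): Centre of the end stop's face, 5 mm above the bench, at jig (0, -22, 5) mm, 65 mm behind the mouth. The plate is home when its leading end touches this face.
- plate: Loose bare aluminium plate, 50 (x) x 110 (y) x 10 mm thick, about 0.15 kg, flat on the bench. Origin at the centre of its underside. Either end may go in first. Home, its last 45 mm stick out of the slot and its origin lies at jig (0, 33, 0) mm.
- block: Loose locating block, about 0.25 kg, 102 mm tall, standing in the nest; origin at its underside's centre, axes as the jig's. Foot 14 (x) x 30 mm, height 0-15; shoulder 38 (x) x 30 mm, height 14-42; orange post to grip 28 x 28 mm, height 42-102. Keeper lips overhang the shoulder, 4 mm above it: no straight pull frees it. Leaned about 8 deg to -x or +x on its foot, the post pushes a keeper back.
- keeper_near (a joint): Brass strip 28.5 x 26 x 6 mm on the jig's -x rail, 46-52 mm above the bench, its lip facing the post. Value: how far it has slid outward (to jig -x), 0 to 0.001 m at the start, 0.006 m fully back. Stiff: moves at about 10 N and stays where pushed, no spring.
- keeper_far (a joint): The same on the +x side: outward slide to jig +x, 0 to 0.006 m. The gap between the lips is 29 mm plus both values and the 38 mm shoulder must pass, so push each back 4.5 mm or more; one alone is not enough.
- keeper_near_lip (a point): Middle of the top edge of the near keeper's lip, 52 mm above the bench; moves with it.
- keeper_far_lip (a point): Middle of the top edge of the far keeper's lip, 52 mm above the bench; moves with it.
- tube: Bystander: dark steel tube standing upright, 48 mm outside diameter, 120 mm tall; origin at the centre of its underside.
- offcut: Bystander: steel bar offcut 30 x 120 (y) x 25 mm lying on the bench; origin at the centre of its underside.
- hammer: Bystander: hammer 240 mm long lying along its x axis, head to +x.
Mind the look-alikes: they are no part of the job. Of the things like the block, leave any that is turquoise; of the rest the smaller one is meant.

How it is judged:
By the outcome, as a careful person would: the job done as asked, in the order asked, and still so for the second after the job is handed in, while the arm keeps its last pose, push and grip.
It also fails if it takes over 54 s, if anything falls off the work surface, if the arm or the gripper's body presses on something with over 40 N, if the wrist force passes 120 N, or if a joint passes its speed limit or range.

## Robot

A 6-joint arm with a two-finger parallel gripper is mounted at the origin on the work surface. World frame = base frame: x ahead of the robot, y to its left, z up, the work surface at z = 0. Lengths are in mm, angles in degrees, forces in N, time in s.
With the tool pointing down it reaches from about 300 to 850 mm from the base axis. Payload 4.2 kg.
Tool frame: the origin (TCP) lies midway between the tips of the shut fingers; the grasp point (between the pads) lies 19 mm behind it; z points along the fingers, y is the line along which they close (so a half turn about z gives the same grasp; the last joint's range is limited). The gripper opens to 91 mm and grips with 3 to 60 N. Pads are 32 mm wide; open, the fingers measure 118 mm over their backs; the gripper's body (76 mm by 178 mm) begins 60 mm behind the grasp point.
Start: joints at [71.849, 18.312, 89.639, -0, 72.044, -1.146], TCP at [168.168, 549.875, 213.976] pointing down, gripper open.
Joint ranges: [-177.97, 177.97], [-48.28, 115.42], [12.27, 149.76], [-77.06, 257.06], [2.81, 150.46], [-146.56, 146.56]. Speed limits (degrees/s): [147.25, 147.25, 180, 180, 180, 180].

## Interface

Orientations are given as [roll, pitch, yaw] about the fixed x, y, z axes, in that order (R = Rz(yaw) Ry(pitch) Rx(roll)).
In Python, from workcell import env gives the robot as it stands.
- The arm moves only by the shell command python3 -m jog 'ROWS' [FORCE]. ROWS is a JSON object of lists of equal length, an entry for each row: "jaw": the finger opening in mm, from 0 to 91.2; "slide": the shift along the tool's x, y, z in units of 30 mm (1.0 is 30 mm), a list of three; "spin": the turn about the tool's z in units of 8 degrees (1.0 is 8 degrees). In form: {"jaw": [jaw, ...], "slide": [[dx, dy, dz], ...], "spin": [spin, ...]}. A call has 1 to 10 rows; each row shifts and turns the commanded pose from where the row before left it, along the tool's axes as they then stand; what a row does not reach is not made up. A row lasts 1/10 s, in which the tool goes at most 50 mm and 8.59 degrees, less where a joint would pass 70% of its speed; a pose out of reach is approached as far as the arm can. A call is refused whole if a number of a shift passes 1 or a number of a turn 1, either way. A call with a gripper value outside its range is refused whole. The fingers move at their own pace and stop on an object; FORCE is the grip in N (left out, the last holds). Time passes only in rows, so rows that do not move let the fingers close. It gives the time, the measured TCP pose, the force, the opening and the grip force at its end, in the units of the state.
- env.state(): the state, without advancing time (a new reading comes with each control period).
- env.grab_frame(name): name is "side" or "top"; returns the picture (480x640x3 uint8, red, green, blue); there is no depth.
- env.camera_model(name): a dict with "fx", "fy", "cx", "cy" (pixels), "camera_from_world" (4x4, takes a point from world to camera coordinates). Camera axes: x right, y up, looking along -z (the intrinsics and any distortion apply to the point x, -y, -z); pixel columns grow to the right and rows downward; lengths in mm; the calibration is good to about 2 mm. A picture is of the moment at which its call begins. camera_model takes no time and is no camera call.
- env.job_done(): hands the job in; it is judged then, once.
The state is a dict: "time_s": time; "qpos": joint angles; "qvel": joint speeds; "effort": joint torques, N m; "ee_pos": TCP position; "ee_rot": TCP orientation; "force": force on the tool from outside, world axes, zero at the start; "torque": the same for the moment, N m; "gripper_width": finger opening in mm; "gripper_force": force on a finger pad.
Only numpy, scipy, OpenCV 4.12 (cv2) and the standard library are available. Lean on these libraries where they do the work, as an engineer would, in place of code of your own. Each camera call takes 0.05 s, during which the arm holds its last target. There are 200 camera calls.

## Working session

There is one attempt and no reset: what is moved stays moved. The work goes in short steps, Python scripts to look and compute and a shell command to move; the robot and the scene stay as the last step left them, time stands still between calls to the robot, and variables do not carry over. Pictures are saved under pics/ and viewed, at most 10 in all, crops included, and the job is handed in when it is done.

```bash
ls; mkdir -p pics
python3 - <<'E'
from workcell import env
import cv2
for n in("side","top"):
    cv2.imwrite(f"pics/{n}0.png",env.grab_frame(n)[:,:,::-1])
    m=env.camera_model(n);print({k:(v.tolist() if hasattr(v,'tolist') else v) for k,v in m.items()})
s=env.state();print(s)
E
```

```text
pics
{'fx': 613.7001947918725, 'fy': 613.7001947918725, 'cx': 326.5456556758356, 'cy': 224.14849392432455, 'camera_from_world': [[-0.9532462694122199, -0.3020185742454216, 0.010311676025202431, 558.6911255511699], [0.19867257676816924, -0.6006184322702556, 0.7744589763554403, -195.80152519080477], [-0.2277076131621029, 0.7402987772703555, 0.6325400882790235, -923.3819736807988], [0.0, 0.0, 0.0, 1.0]]}
{'fx': 445.57899931519313, 'fy': 445.57899931519313, 'cx': 317.2417866399502, 'cy': 236.57892795706775, 'camera_from_world': [[0.00048117909225914545, -0.9997974425086762, 0.020120696304853625, -48.416619718188656], [0.9810815789987751, 0.004367230893390445, 0.1935455053562182, -596.0852005339538], [-0.19359417299069528, 0.019646914450742493, 0.9808849549955461, -948.2143386182559], [0.0, 0.0, 0.0, 1.0]]}
{'time_s': 0.1, 'qpos': array([ 7.18495670e+01,  1.83451955e+01,  8.96987282e+01,  7.18305884e-04,
        7.20433784e+01, -1.14604529e+00]), 'qvel': array([-0.00345161, -0.14174069, -0.14817812, -0.04678434,  0.0606946 ,
       -0.06150614]), 'effort': array([ 2.39769775e-03, -4.13335025e+01, -2.32508987e+01,  7.28854048e-02,
        4.22299665e-02, -7.24028769e-05]), 'ee_pos': array([168.01346028, 549.43917881, 213.23690755]), 'ee_rot': array([-1.79912729e+02, -2.42896491e-03,  1.62995388e+02]), 'force': array([ 0.54466592,  0.2719733 , -0.78158569]), 'torque': array([-0.01785479,  0.0088913 , -0.01282556]), 'gripper_force': 0.0, 'gripper_width': 91.02935041515978}
```

View pics/side0.png

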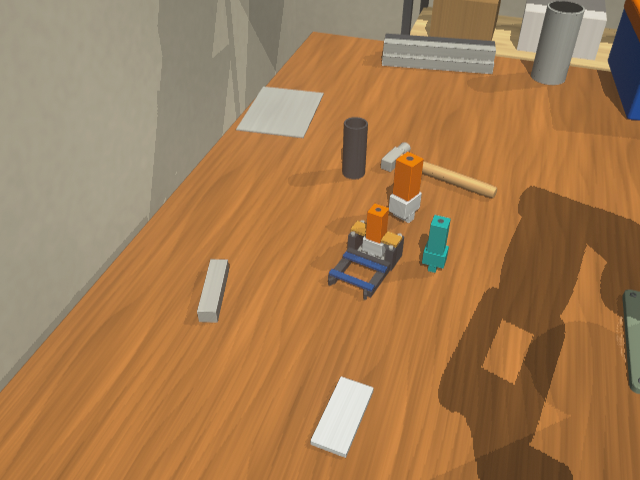

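View pics/top0.png

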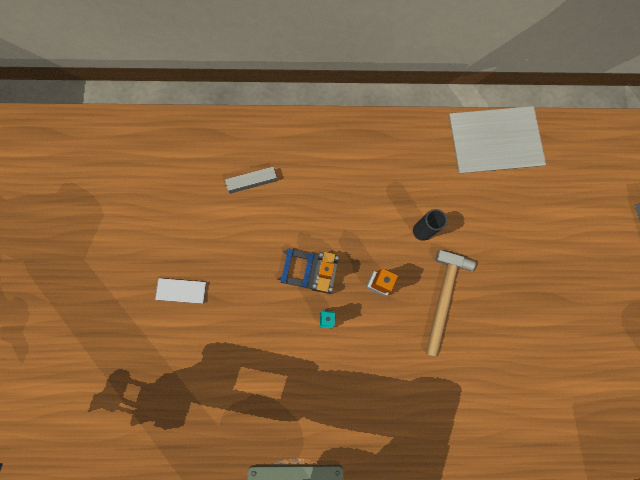

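Look-alikes by top-view pixel: orange block in the jig (326,269), larger orange block (386,280), turquoise block (328,319). I choose the small orange one in the jig; its side-view pixel is (376,222). Close crop next.

Run:
```python
import cv2,numpy as np
t=cv2.imread("pics/top0.png");s=cv2.imread("pics/side0.png")
def c(im,x,y,w,h,k):
    o=cv2.resize(im[y:y+h,x:x+w],None,fx=k,fy=k,interpolation=cv2.INTER_CUBIC)
    for i in range(0,w,10):
        cv2.line(o,(i*k,0),(i*k,6),(0,255,0),1);cv2.putText(o,str(x+i),(i*k,16),0,.35,(0,255,0))
    for i in range(0,h,10):
        cv2.line(o,(0,i*k),(6,i*k),(0,255,0),1);cv2.putText(o,str(y+i),(8,i*k+4),0,.35,(0,255,0))
    return o
a=c(t,274,240,70,60,6);b=c(s,322,200,88,100,6)
o=np.zeros((600,420+528-150,3),np.uint8);o=np.zeros((600,800,3),np.uint8)
o[:300,:350]=c(t,274,240,70,60,5);o[:600,350:350+440][:500]=c(s,322,200,88,100,5)
o[310:510,:350]=c(t,146,270,70,40,5)
cv2.imwrite("pics/crop1.png",o)
```

```text
(no output)
```

View pics/crop1.png

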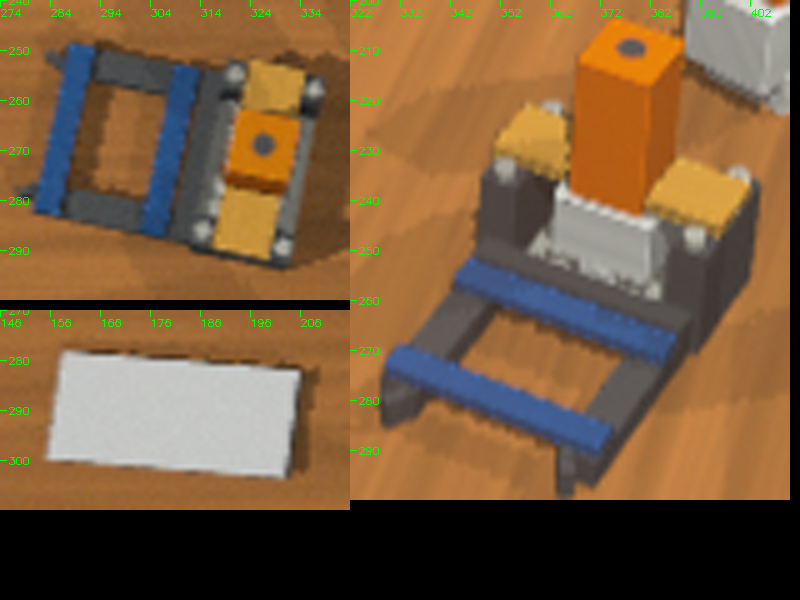

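The crop shows the chosen block in the jig. Its post hole is at top (326,269) and side (378,209), and the brass keepers sit above and below it in the top view. The plate is plain white at top (181,291).

```bash
cat > h.py <<'E'
import cv2,numpy as np
from workcell import env
def proj(n,P):
    m=env.camera_model(n);T=np.array(m["camera_from_world"]);p=np.atleast_2d(P)@T[:3,:3].T+T[:3,3]
    return np.c_[m["fx"]*p[:,0]/-p[:,2]+m["cx"],m["fy"]*-p[:,1]/-p[:,2]+m["cy"]]
def ray(n,u):
    m=env.camera_model(n);T=np.array(m["camera_from_world"]);R=T[:3,:3]
    d=np.array([(u[0]-m["cx"])/m["fx"],-(u[1]-m["cy"])/m["fy"],-1])
    return -R.T@T[:3,3],R.T@d
def atz(n,u,z):
    o,d=ray(n,u);return o+d*(z-o[2])/d[2]
def tri(ut,us):
    A=[];b=[]
    for n,u in(("top",ut),("side",us)):
        o,d=ray(n,u);d/=np.linalg.norm(d);M=np.eye(3)-np.outer(d,d);A.append(M);b.append(M@o)
    x,r,*_=np.linalg.lstsq(np.vstack(A),np.hstack(b),rcond=None);return x,np.sqrt(r)
def grab(n,f=None):
    im=env.grab_frame(n)[:,:,::-1].copy()
    if f:cv2.imwrite(f,im)
    return im
def blobs(im,lo,hi,box,k=2):
    x,y,w,h=box;m=cv2.inRange(cv2.cvtColor(im,cv2.COLOR_BGR2HSV)[y:y+h,x:x+w],lo,hi)
    c=cv2.findContours(m,0,1)[0];c=sorted(c,key=cv2.contourArea)[::-1][:k]
    return [q+[[x,y]] for q in c]
E
python3 - <<'E'
from h import *
np.set_printoptions(precision=1,suppress=True)
t=cv2.imread("pics/top0.png");s=cv2.imread("pics/side0.png")
print("hole",tri((326.3,268.8),(378,209)))
for nm,a,b in(("plate",(150,270,62,40),(300,370,80,90)),):
    for n,im,bx in(("top",t,a),("side",s,b)):
        c=blobs(im,(0,0,165),(180,40,255),bx,1)[0]
        print(n,cv2.contourArea(c),cv2.minAreaRect(c)[0]); q=cv2.approxPolyDP(c,4,True)[:,0].astype(float)
        # subpixel-ish corners at pixel level
        print(q.tolist());print([atz(n,u,10) for u in q])
for n,im,bx in(("top",t,(275,240,40,50)),("side",s,(325,245,75,55))):
    for c in blobs(im,(100,90,40),(125,255,255),bx):
        M=cv2.moments(c);u=(M['m10']/M['m00'],M['m01']/M['m00']);r=cv2.boxPoints(cv2.minAreaRect(c))
        print(n,"strap",np.array(u),cv2.minAreaRect(c)[1:],atz(n,u,18.5));print([atz(n,v,18.5) for v in r])
# keeper top corners / big block
print("tub",tri((440,210),(355,122)))
print("bigblock",tri((387,280),(409,158)))
print("keeper far outer/near outer top z52",[atz("top",u,52) for u in((329.5,252.5),(323.5,291))])
E
```

```text
hole (array([517.8, -65.4, 101.9]), array([0.]))
top 949.5 (180.29310607910156, 290.4828186035156)
[[159.0, 278.0], [156.0, 299.0], [202.0, 302.0], [205.0, 282.0]]
[array([506.6, 318. ,  10. ]), array([458.4, 321.5,  10. ]), array([451.8, 216.3,  10. ]), array([497.6, 211.7,  10. ])]
side 2607.0 (340.9372253417969, 415.46502685546875)
[[340.0, 377.0], [311.0, 443.0], [345.0, 457.0], [372.0, 388.0]]
[array([498.5, 213.6,  10. ]), array([504.6, 324.1,  10. ]), array([457.3, 329.3,  10. ]), array([450.6, 217.6,  10. ])]
top strap [307.4 269.8] ((5.706724166870117, 34.13904571533203), 11.689370155334473) [525.6 -25.   18.5]
[array([488.6, -10.5,  18.5]), array([566.5, -26. ,  18.5]), array([563.8, -39.1,  18.5]), array([486. , -23.3,  18.5])]
top strap [286.3 265.8] ((5.314795017242432, 34.166542053222656), 12.52880859375) [534.9  23.8  18.5]
[array([498.2,  38. ,  18.5]), array([576.2,  22. ,  18.5]), array([573.5,   9.8,  18.5]), array([495.6,  26. ,  18.5])]
side strap [351.3 279.4] ((46.39202117919922, 6.754881858825684), 22.47943687438965) [534.9  26.8  18.5]
[array([575.1,  25.6,  18.5]), array([575.5,   9.7,  18.5]), array([496.3,  28.2,  18.5]), array([496.8,  43.3,  18.5])]
side strap [365.4 261.8] ((44.73395538330078, 6.862880229949951), 22.06789779663086) [523.7 -21.9  18.5]
[array([564.8, -23.8,  18.5]), array([565.2, -41.1,  18.5]), array([486.6, -21.9,  18.5]), array([487.1,  -5.4,  18.5])]
tub (array([ 635.9, -312.8,  114.4]), array([12.9]))
bigblock (array([ 492.4, -189.2,  131.5]), array([1.5]))
keeper far outer/near outer top z52 [array([561. , -74.8,  52. ]), array([474.3, -61.1,  52. ])]
```

```bash
cat >> h.py <<'E'
def go(x,y,z,yaw):
    s=env.state();p=s["ee_pos"];a=np.radians(s["ee_rot"][2])
    d=np.array([x,y,z])-p;c,n=np.cos(a),np.sin(a)
    print("t",round(s["time_s"],2),"pos",p.round(1),"rot",s["ee_rot"].round(1),"F",s["force"].round(1),"w",round(s["gripper_width"],1),"gf",round(s["gripper_force"],1))
    print("slide units",(np.array([c*d[0]+n*d[1],n*d[0]-c*d[1],-d[2]])/30).round(2),"spin",round(-((yaw-np.degrees(a)+180)%360-180)/8,2))
E
python3 -m jog '{"jaw":[91,91,91,91,91,91,91,91,91,91],"slide":[[0,0,0],[0,0,0],[0,0,0],[0,0,0],[0,0,0],[0,0,0],[0,0,0],[0,0,0],[0,0,0],[0,0,0]],"spin":[0.96,0.96,0.96,0.96,0.96,0.96,0.96,0.96,0.96,0.96]}' 20
python3 -c "
from h import *
go(481,306,60,86.2)"
```

```text
time_s: 1.1
ee_pos: [168.1, 549.6, 213.5]
ee_rot: [-180.0, 0.1, 85.9]
force: [0.2, 0.2, 1.2]
gripper_width: 91.2
gripper_force: 0.0
t 1.1 pos [168.1 549.6 213.5] rot [-1.80e+02  1.00e-01  8.59e+01] F [0.2 0.2 1.2] w 91.2 gf 0.0
slide units [-7.35 10.99  5.12] spin -0.04
```

```bash
python3 -m jog '{"jaw":[91,91,91,91,91,91,91,91,91,91],"slide":[[-0.7,1,0.4],[-0.7,1,0.4],[-0.7,1,0.4],[-0.7,1,0.4],[-0.7,1,0.4],[-0.7,1,0.4],[-0.7,1,0.4],[-0.7,1,0.4],[-0.7,1,0.4],[-0.7,1,0.4]],"spin":[0,0,0,0,0,0,0,0,0,0]}' >/dev/null
python3 -m jog '{"jaw":[91,91,91,91],"slide":[[-0.17,0.5,0.56],[-0.18,0.49,0.56],[0,0,0],[0,0,0]],"spin":[0,0,0,0]}'
python3 - <<'E'
from h import *
go(481,306,3,86.2)
a=grab("top")[250:330,110:220];b=grab("side")[300:470,240:430]
o=np.zeros((600,800,3),np.uint8);o[:320,:440]=cv2.resize(a,None,fx=4,fy=4);o[:510,440:800]=cv2.resize(b,None,fx=3,fy=3)[:,100:460]
cv2.imwrite("pics/c2.png",o)
E
```

```text
time_s: 2.5
ee_pos: [482.0, 307.9, 60.1]
ee_rot: [-179.9, 0.0, 86.2]
force: [-0.3, 0.1, 0.8]
gripper_width: 91.2
gripper_force: 0.0
t 2.5 pos [482.  307.9  60.1] rot [-179.9    0.    86.2] F [-0.3  0.1  0.8] w 91.2 gf 0.0
slide units [-0.06 -0.03  1.9 ] spin -0.01
```

View pics/c2.png

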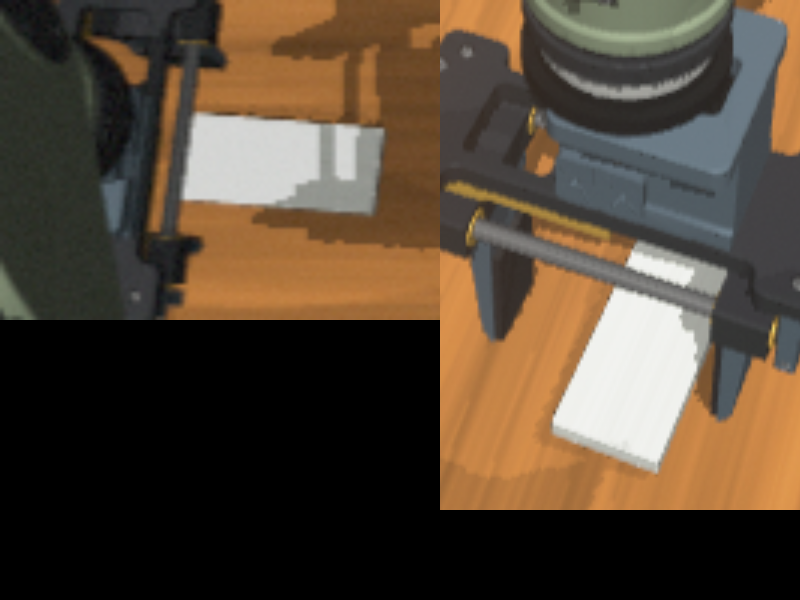

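The gripper is above the +y part of the plate, with fingers either side of it. In the side crop they appear at (495,330) and (725,410), shifted by their height. Descend and grip.

```bash
python3 -m jog '{"jaw":[91,91,91,91,91,91,91,91,91,91],"slide":[[-0.06,0,0.6],[0,0,0.6],[0,0,0.5],[0,0,0.15],[0,0,0],[0,0,0],[0,0,0],[0,0,0],[0,0,0],[0,0,0]],"spin":[0,0,0,0,0,0,0,0,0,0]}' 20
python3 -m jog '{"jaw":[45,45,45,45,45,45,45,45,45],"slide":[[0,0,0],[0,0,0],[0,0,0],[0,0,0],[0,0,0],[0,0,0],[0,0,0],[0,0,0],[0,0,0]],"spin":[0,0,0,0,0,0,0,0,0]}' 20
python3 - <<'E'
from h import *
np.set_printoptions(precision=1,suppress=True)
th=np.radians(-11.2);jx=np.array([np.cos(th),np.sin(th)]);jy=np.array([-np.sin(th),np.cos(th)])
J=np.array([517.8,-65.4])+55*jy
print("jig",J)
for y in(71,140,165):print(J+jy*y)
go(*(J+jy*165),25,78.8)
E
```

```text
time_s: 3.6
ee_pos: [482.5, 306.2, 5.1]
ee_rot: [180.0, -0.0, 86.2]
force: [0.5, 0.4, 0.3]
gripper_width: 91.1
gripper_force: 0.0
time_s: 4.5
ee_pos: [482.3, 306.2, 4.8]
ee_rot: [-180.0, -0.0, 86.2]
force: [-0.7, -0.6, 0.4]
gripper_width: 49.7
gripper_force: 19.9
jig [528.5 -11.4]
[542.3  58.2]
[555.7 125.9]
[560.5 150.4]
t 4.5 pos [482.3 306.2   4.8] rot [-180.    -0.    86.2] F [-0.7 -0.6  0.4] w 49.7 gf 19.9
slide units [-5.   3.  -0.7] spin 0.92
```

Plate gripped at 49.7 mm width. Lift slightly and turn to the jig yaw.

```bash
python3 -m jog '{"jaw":[45,45,45,45],"slide":[[0,0,-0.3],[0,0,-0.3],[0,0,0],[0,0,0]],"spin":[0,0,0.9,0]}' 30
python3 -c "
from h import *
go(560.5,150.4,23,78.8)"
```

```text
time_s: 4.9
ee_pos: [482.9, 306.5, 23.9]
ee_rot: [179.9, -0.1, 79.0]
force: [0.0, 0.2, -1.9]
gripper_width: 49.4
gripper_force: 29.9
t 4.9 pos [482.9 306.5  23.9] rot [ 1.799e+02 -1.000e-01  7.900e+01] F [ 0.   0.2 -1.9] w 49.4 gf 29.9
slide units [-4.61  3.53  0.03] spin 0.02
```

```bash
python3 -m jog '{"jaw":[45,45,45,45,45,45,45,45,45],"slide":[[-0.66,0.5,0],[-0.66,0.5,0],[-0.66,0.5,0],[-0.66,0.5,0],[-0.66,0.5,0],[-0.66,0.5,0],[-0.66,0.5,0],[0,0,0.2],[0,0,0]],"spin":[0,0,0,0,0,0,0,0,0]}' 30
python3 - <<'E'
from h import *
go(560.5,150.4,5,78.8)
a=grab("top")[225:305,190:350];b=grab("side")[190:390,270:430]
o=np.zeros((600,800,3),np.uint8);o[:240,:480]=cv2.resize(a,None,fx=3,fy=3);o[:600,480:800]=cv2.resize(b,None,fx=3,fy=3)[:,80:400]
cv2.imwrite("pics/c3.png",o)
E
```

```text
time_s: 5.8
ee_pos: [558.4, 149.6, 16.3]
ee_rot: [-179.9, 0.0, 79.0]
force: [0.1, -0.2, -2.2]
gripper_width: 49.6
gripper_force: 29.9
t 5.8 pos [558.4 149.6  16.3] rot [-179.9    0.    79. ] F [ 0.1 -0.2 -2.2] w 49.6 gf 29.9
slide units [0.04 0.06 0.38] spin 0.03
```

View pics/c3.png

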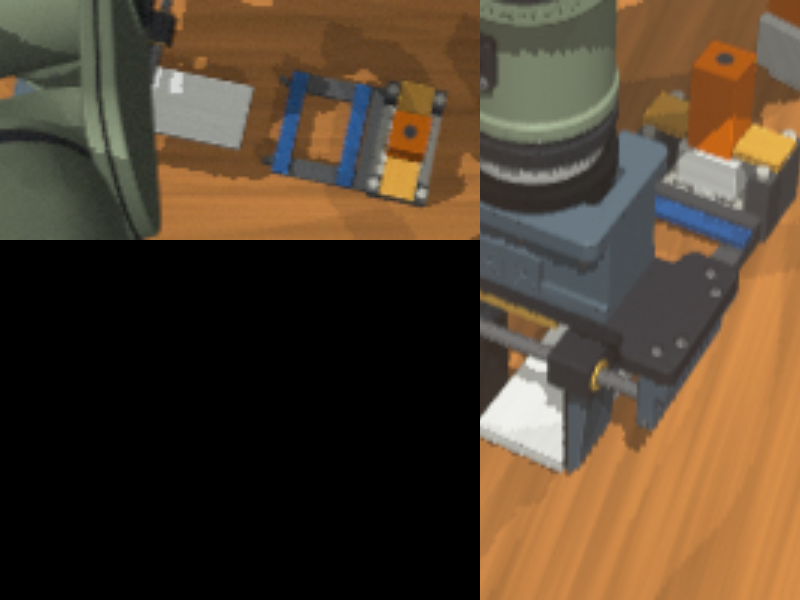

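The plate's leading end is in front of the mouth. Its corners are at top-image pixels about (274,254) and (270,274). Check the offset numerically.

Run:
```python
from h import *
np.set_printoptions(precision=1,suppress=True)
th=np.radians(-11.2);R=np.array([[np.cos(th),-np.sin(th)],[np.sin(th),np.cos(th)]]);J=np.array([528.5,-11.4])
im=grab("top");c=blobs(im,(0,0,110),(180,40,255),(238,240,42,40),1)[0]
q=cv2.approxPolyDP(c,3,True)[:,0].astype(float);print(q.tolist())
for u in q:print(u,R.T@(atz("top",u,21.5)[:2]-J))
p=env.state()["ee_pos"][:2];print("tcp jig",R.T@(p-J))
# strap centroids in jig coordinates by top view
for u in((307.4,269.8),(286.3,265.8)):print(R.T@(atz("top",u,18.5)[:2]-J))
print("hole top",R.T@(atz("top",(326.3,268.8),102)[:2]-J))
```

```text
[[241.0, 248.0], [241.0, 268.0], [269.0, 273.0], [273.0, 254.0]]
[241. 248.] [ 18.9 147.5]
[241. 268.] [-26.6 136.9]
[269. 273.] [-25.2  71.2]
[273. 254.] [19.8 71.7]
tcp jig [ -2.1 164.9]
[ -0.2 -13.9]
[-0.7 35.9]
hole top [ -0.  -55.1]
```

```bash
python3 -m jog '{"jaw":[45,45,45,45,45,45,45,45,45,45],"slide":[[0,0.07,0.2],[0,0,0.16],[0,0,0],[-0.2,0,0],[-0.2,0,0],[-0.2,0,0],[-0.2,0,0],[-0.2,0,0],[0,0,0],[0,0,0]],"spin":[0.02,0,0,0,0,0,0,0,0,0]}' 30
python3 -c "
from h import *
go(542.3,58.2,5,78.8)"
```

```text
time_s: 6.95
ee_pos: [555.6, 119.7, 6.2]
ee_rot: [180.0, 0.0, 78.8]
force: [1.8, -0.8, -2.2]
gripper_width: 49.2
gripper_force: 29.9
t 6.95 pos [555.6 119.7   6.2] rot [180.    0.   78.8] F [ 1.8 -0.8 -2.2] w 49.2 gf 29.9
slide units [-2.1  -0.04  0.04] spin 0.01
```

```bash
python3 -m jog '{"jaw":[45,45,45,45,45,45,45,45,45,45],"slide":[[-0.2,0,0],[-0.2,0,0],[-0.2,0,0],[-0.2,0,0],[-0.2,0,0],[-0.2,0,0],[-0.2,0,0],[-0.2,0,0],[-0.2,0,0],[0,0,0]],"spin":[0,0,0,0,0,0,0,0,0,0]}' 30
python3 -c "
from h import *
go(542.3,58.2,5,78.8)"
```

```text
time_s: 7.95
ee_pos: [544.5, 66.2, 6.0]
ee_rot: [-180.0, 0.0, 78.8]
force: [0.2, -1.6, -1.8]
gripper_width: 49.3
gripper_force: 29.9
t 7.95 pos [544.5  66.2   6. ] rot [-180.     0.    78.8] F [ 0.2 -1.6 -1.8] w 49.3 gf 29.9
slide units [-0.28 -0.02  0.03] spin 0.0
```

Lower the plate to the floor and push on gently until the stop answers.

```bash
python3 -m jog '{"jaw":[45,45,45,45,45],"slide":[[-0.1,0,0.03],[-0.1,0,0],[-0.06,0,0],[0,0,0],[0,0,0]],"spin":[0,0,0,0,0]}' 30
python3 -m jog '{"jaw":[45,45,45,45],"slide":[[-0.07,0,0],[-0.07,0,0],[0,0,0],[0,0,0]],"spin":[0,0,0,0]}' 30
python3 -m jog '{"jaw":[45,45,45,45],"slide":[[-0.07,0,0],[-0.07,0,0],[0,0,0],[0,0,0]],"spin":[0,0,0,0]}' 30
```

```text
time_s: 8.45
ee_pos: [543.1, 59.4, 5.1]
ee_rot: [-180.0, 0.0, 78.9]
force: [1.7, -1.7, -1.9]
gripper_width: 49.8
gripper_force: 29.9
time_s: 8.85
ee_pos: [543.3, 58.8, 5.5]
ee_rot: [180.0, -0.3, 78.7]
force: [0.9, 12.5, -1.2]
gripper_width: 49.5
gripper_force: 29.9
time_s: 9.25
ee_pos: [543.2, 58.4, 6.0]
ee_rot: [179.9, -0.7, 78.5]
force: [2.0, 26.6, -0.6]
gripper_width: 49.5
gripper_force: 30.0
```

The stop answers with 26 N at the predicted place, so the plate is home. Ease off, release, and lift straight up.

```bash
python3 -m jog '{"jaw":[45,45,60,75,91,91,91,91,91,91],"slide":[[0.06,0,0],[0.06,0,0],[0,0,0],[0,0,0],[0,0,0],[0,0,0],[0,0,0],[0,0,0],[0,0,-0.5],[0,0,-1]],"spin":[0,0,0,0,0,0,0,0,0,0]}' 30
python3 -m jog '{"jaw":[91,91,91,91,91,91,91,91],"slide":[[0,0,-1],[0,0,-1],[0,0,-1],[0,0,-1],[0,0,-0.5],[0.5,0,0],[0.5,0,0],[0,0,0]],"spin":[0,0,0,0,0,0,0,0]}' 30
python3 - <<'E'
from h import *
go(517.8,-65.4,150,168.8)
a=grab("top")[235:300,220:350];b=grab("side")[190:390,290:420]
o=np.zeros((600,800,3),np.uint8);o[:195,:390]=cv2.resize(a,None,fx=3,fy=3);o[:600,400:790]=cv2.resize(b,None,fx=3,fy=3)
cv2.imwrite("pics/c4.png",o)
E
```

```text
time_s: 10.25
ee_pos: [540.1, 54.5, 48.5]
ee_rot: [-179.6, 0.1, 78.8]
force: [0.4, 0.6, 0.4]
gripper_width: 90.7
gripper_force: 0.0
time_s: 11.05
ee_pos: [547.7, 86.4, 183.6]
ee_rot: [-179.9, -0.0, 79.0]
force: [-0.4, -0.1, -0.7]
gripper_width: 91.4
gripper_force: 0.0
t 11.05 pos [547.7  86.4 183.6] rot [-179.9   -0.    79. ] F [-0.4 -0.1 -0.7] w 91.4 gf 0.0
slide units [-5.16 -0.01  1.12] spin -11.23
```

View pics/c4.png

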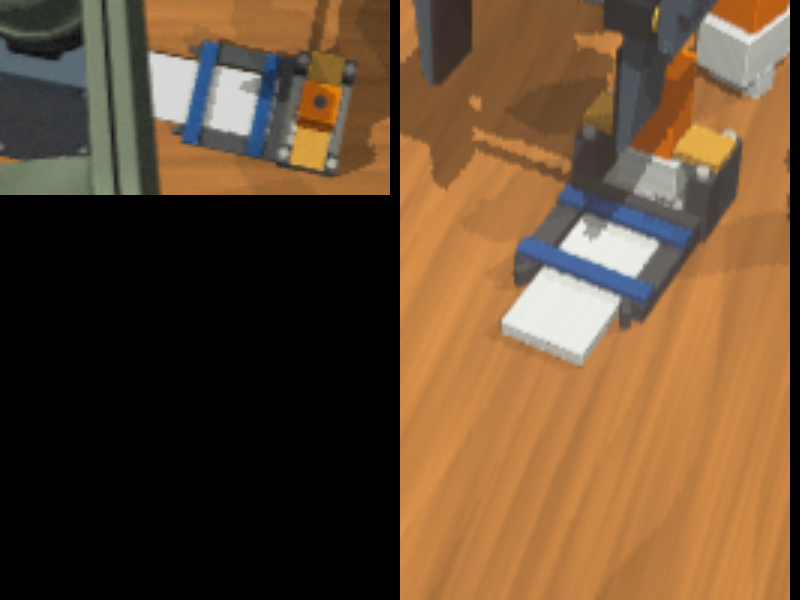

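Plate sits in the slot under both straps, with its tail at side (324,297)–(351,307). Now turn to grip the post across jig y.

```bash
python3 -m jog '{"jaw":[91,91,91,91,91,91,91,91,91,91],"slide":[[0,0,0],[0,0,0],[0,0,0],[0,0,0],[0,0,0],[0,0,0],[0,0,0],[0,0,0],[0,0,0],[0,0,0]],"spin":[-1,-1,-1,-1,-1,-1,-1,-1,-1,-1]}' >/dev/null
python3 -m jog '{"jaw":[70,60,60],"slide":[[0,0,0],[0,0,0],[0,0,0]],"spin":[-0.6,-0.62,0]}' >/dev/null
python3 - <<'E'
from h import *
th=np.radians(-11.2);R=np.array([[np.cos(th),-np.sin(th)],[np.sin(th),np.cos(th)]]);J=np.array([528.5,-11.4])
for u in((324.3,297),(351,307.3)):print(R.T@(atz("side",u,10)[:2]-J))
go(517.8,-65.4,120,168.8)
E
```

```text
[22.26372727 88.42635584]
[-25.7298758   87.39665499]
t 12.45 pos [547.7  84.1 184.2] rot [-1.800e+02 -1.000e-01  1.686e+02] F [-1.  -0.4  0.1] w 69.7 gf 0.0
slide units [-0.01 -5.08  2.14] spin -0.03
```

The tail lies at jig y = 88, as specified. Move over the post.

```bash
python3 -m jog '{"jaw":[60,60,60,60,60,60,60,60,60,60],"slide":[[0,-0.7,0],[0,-0.7,0],[0,-0.7,0],[0,-0.7,0],[0,-0.7,0],[0,-0.7,0],[0,-0.7,0],[0,-0.18,0.3],[0,0,0.8],[0,0,0.8]],"spin":[0,0,0,0,0,0,0,0,0,0]}' >/dev/null
python3 -m jog '{"jaw":[60,60],"slide":[[0,0,0],[0,0,0]],"spin":[0,0]}' >/dev/null
python3 - <<'E'
from h import *
go(517.8,-65.4,62,168.8)
a=grab("top")[200:320,250:410];b=grab("side")[130:290,320:480]
o=np.zeros((480,960,3),np.uint8);o=np.zeros((400,800,3),np.uint8);o[:300,:400]=cv2.resize(a,(400,300));o[:,400:]=cv2.resize(b,(400,400))
cv2.imwrite("pics/c5.png",o)
E
```

```text
t 13.65 pos [517.9 -64.6 127.7] rot [ 1.800e+02 -1.000e-01  1.686e+02] F [-0.2 -0.3  0.1] w 60.1 gf 0.0
slide units [-0.   -0.03  2.19] spin -0.03
```

View pics/c5.png

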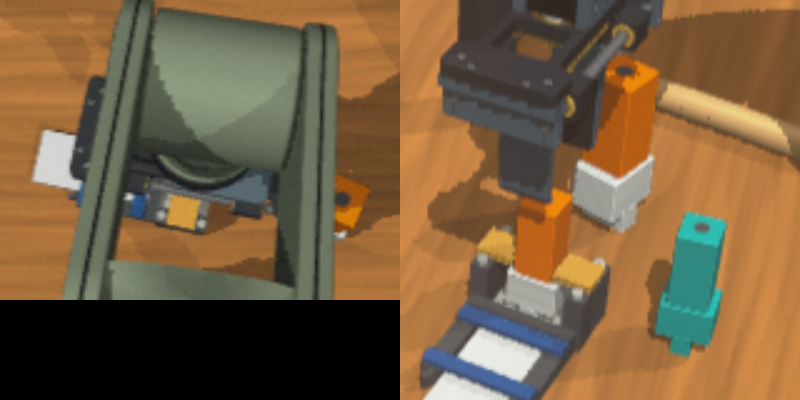

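Fingers stand over the post, centred on it (side crop (525,180)). Descend and grip lightly, so the post can pivot between the pads.

```bash
python3 -m jog '{"jaw":[60,60,60,60,60],"slide":[[0,0,0.6],[0,0,0.6],[0,0,0.6],[0,0,0.39],[0,0,0]],"spin":[-0.03,0,0,0,0]}' 
python3 -m jog '{"jaw":[20,20,20,20,20,20],"slide":[[0,0,0],[0,0,0],[0,0,0],[0,0,0],[0,0,0],[0,0,0]],"spin":[0,0,0,0,0,0]}' 15
```

```text
time_s: 14.25
ee_pos: [517.6, -64.8, 61.8]
ee_rot: [180.0, -0.1, 168.8]
force: [0.6, 0.1, -0.3]
gripper_width: 60.2
gripper_force: 0.0
time_s: 14.85
ee_pos: [518.4, -65.1, 62.9]
ee_rot: [180.0, 0.1, 168.8]
force: [-0.5, 0.4, 3.7]
gripper_width: 27.7
gripper_force: 15.0
```

```bash
python3 -m jog '{"jaw":[20,20,20,20,20],"slide":[[0.1,0,0],[0.1,0,0],[0.1,0,0],[0.1,0,0],[0,0,0]],"spin":[0,0,0,0,0]}' 15
python3 -m jog '{"jaw":[20,20,20],"slide":[[0.07,0,0],[0,0,0],[0,0,0]],"spin":[0,0,0]}' 15
python3 - <<'E'
from h import *
b=grab("side")[180:290,330:430]
o=cv2.resize(b,None,fx=5,fy=5,interpolation=cv2.INTER_CUBIC)
cv2.imwrite("pics/c6.png",o)
E
```

```text
time_s: 15.35
ee_pos: [511.6, -63.7, 64.0]
ee_rot: [180.0, 0.7, 168.8]
force: [8.6, -2.3, -0.6]
gripper_width: 27.9
gripper_force: 15.0
time_s: 15.65
ee_pos: [510.0, -63.3, 64.1]
ee_rot: [180.0, 0.8, 168.8]
force: [9.8, -2.3, 1.3]
gripper_width: 28.1
gripper_force: 15.0
```

View pics/c6.png

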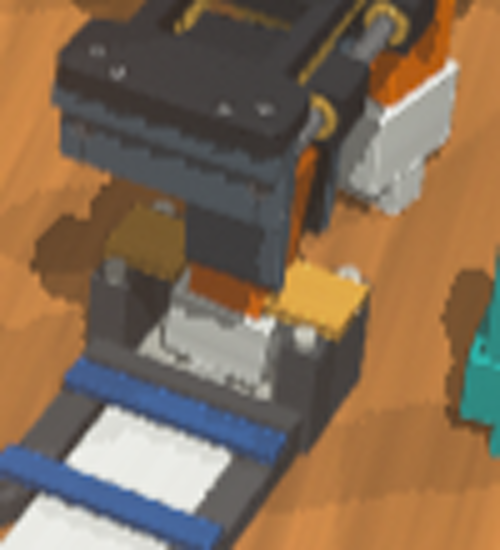

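The block leans toward the near (right) keeper, whose top is at crop (320,300). It is partly slid back; push on in small steps until it resists.

```bash
python3 -m jog '{"jaw":[20,20,20,20],"slide":[[0.07,0,0],[0,0,0],[0,0,0],[0,0,0]],"spin":[0,0,0,0]}' 15
python3 -m jog '{"jaw":[20,20,20,20],"slide":[[0.07,0,0],[0,0,0],[0,0,0],[0,0,0]],"spin":[0,0,0,0]}' 15
python3 -m jog '{"jaw":[20,20,20,20],"slide":[[0.07,0,0],[0,0,0],[0,0,0],[0,0,0]],"spin":[0,0,0,0]}' 15
```

```text
time_s: 16.1
ee_pos: [508.2, -63.0, 64.3]
ee_rot: [180.0, 0.8, 168.8]
force: [8.8, -2.0, 0.8]
gripper_width: 28.1
gripper_force: 15.0
time_s: 16.5
ee_pos: [506.3, -62.6, 64.4]
ee_rot: [180.0, 0.8, 168.8]
force: [8.7, -2.5, 2.1]
gripper_width: 28.0
gripper_force: 15.0
time_s: 16.9
ee_pos: [504.3, -62.2, 64.5]
ee_rot: [180.0, 0.8, 168.8]
force: [8.1, -1.1, 2.0]
gripper_width: 27.6
gripper_force: 15.0
```

```bash
cat >> h.py <<'E'
TH=np.radians(-11.2);R2=np.array([[np.cos(TH),-np.sin(TH)],[np.sin(TH),np.cos(TH)]]);J=np.array([528.5,-11.4])
def jw(x,y,z):return np.r_[R2@[x,y]+J,z]
def keepers(im):
    hsv=cv2.cvtColor(im,cv2.COLOR_BGR2HSV);out=[]
    for sgn in(-1,1):
        # profile along jig x on keeper top, averaged over y
        xs=np.arange(10,50,.5);P=[]
        for y in(-62,-58,-54,-50,-46):
            uv=proj("side",[jw(sgn*x,y,52) for x in xs]).astype(np.float32)
            P.append(cv2.remap(im,uv[None,:,0],uv[None,:,1],1)[0])
        out.append((xs,np.array(P)))
    return out
E
python3 - <<'E'
from h import *
for nm,im in(("start",cv2.imread("pics/side0.png")),("now",grab("side","pics/s7.png"))):
    h=cv2.cvtColor(im,cv2.COLOR_BGR2HSV)
    for k,bx in(("near",(378,226,30,24)),("far",(348,216,22,22))):
        for lo,hi in(((15,110,50),(25,255,255)),):
            c=blobs(im,lo,hi,bx,1)[0];M=cv2.moments(c);print(nm,k,cv2.contourArea(c),round(M['m10']/M['m00'],1),round(M['m01']/M['m00'],1),cv2.boundingRect(c),cv2.approxPolyDP(c,1.5,True)[:,0].tolist())
print(proj("side",[jw(-14.5,-55,52),jw(-20.5,-55,52),jw(-43,-42,52),jw(-14.5,-42,52),jw(0,-55,102)]))
E
```

```text
start near 197.0 391.0 238.5 (381, 229, 21, 19) [[388, 229], [381, 241], [392, 244], [395, 247], [401, 237]]
start far 162.0 358.6 227.5 (350, 219, 17, 17) [[350, 222], [352, 225], [350, 231], [354, 230], [358, 234], [365, 235], [365, 223], [354, 219], [355, 222], [353, 224]]
now near 208.0 396.3 239.1 (384, 226, 24, 23) [[407, 226], [405, 230], [402, 228], [399, 232], [398, 228], [396, 229], [399, 232], [402, 230], [406, 234], [405, 236], [401, 237], [395, 232], [391, 232], [390, 238], [385, 239], [384, 242], [392, 244], [397, 248], [402, 243], [404, 245]]
now far 188.0 360.2 227.9 (349, 219, 21, 17) [[353, 221], [354, 223], [349, 228], [350, 231], [353, 230], [361, 235], [365, 235], [368, 232], [369, 224], [364, 224], [358, 219], [354, 223]]
[[383.78347929 234.60728711]
 [386.97935169 235.72258277]
 [395.98616333 244.33862269]
 [380.58628548 238.9094438 ]
 [377.95304648 208.9901123 ]]
```

Run:
```python
from h import *
a=cv2.imread("pics/side0.png");b=cv2.imread("pics/s7.png")
o=np.hstack([cv2.resize(i[200:275,343:413],(400,429),interpolation=cv2.INTER_CUBIC) for i in(a,b)])
cv2.imwrite("pics/c7.png",o)
```

```text
(no output)
```

View pics/c7.png

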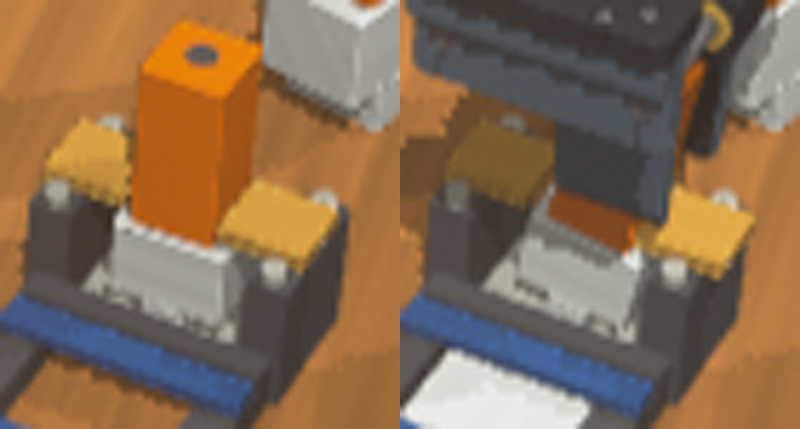

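The block leans toward the near keeper, whose inner edge moved from about (220,232) to (240,240) in the crop, roughly 4–6 mm. Push a little further with a firmer grip.

```bash
python3 -m jog '{"jaw":[20,20,20,20],"slide":[[0,0,0],[0.08,0,0],[0,0,0],[0,0,0]],"spin":[0,0,0,0]}' 25
python3 -m jog '{"jaw":[20,20,20],"slide":[[0.08,0,0],[0,0,0],[0,0,0]],"spin":[0,0,0]}' 25
python3 -m jog '{"jaw":[20,20,20],"slide":[[0.08,0,0],[0,0,0],[0,0,0]],"spin":[0,0,0]}' 25
python3 - <<'E'
from h import *
im=grab("side","pics/s8.png")
for f in("side0","s7","s8"):
    for s,(xs,P) in zip("nf",keepers(cv2.imread(f"pics/{f}.png"))):
        g=P.astype(float).mean(0);sat=g[:,2]-g[:,0];print(f,s,sat[::2].round().astype(int).tolist())
E
```

```text
time_s: 17.35
ee_pos: [504.1, -62.1, 64.7]
ee_rot: [180.0, 1.1, 168.8]
force: [12.5, -2.9, -1.6]
gripper_width: 27.8
gripper_force: 25.0
time_s: 17.65
ee_pos: [503.8, -62.1, 64.8]
ee_rot: [180.0, 1.4, 168.8]
force: [17.5, -4.3, -6.0]
gripper_width: 27.6
gripper_force: 25.0
time_s: 17.95
ee_pos: [503.6, -62.0, 64.9]
ee_rot: [180.0, 1.6, 168.8]
force: [21.7, -5.8, -10.3]
gripper_width: 27.7
gripper_force: 25.0
side0 n [147, 143, 140, 135, 132, 134, 141, 149, 149, 150, 149, 149, 149, 149, 149, 149, 149, 149, 149, 149, 150, 150, 149, 149, 149, 149, 150, 150, 150, 150, 149, 149, 143, 126, 94, 59, 33, 14, 21, 33]
side0 f [159, 159, 159, 159, 159, 157, 151, 143, 139, 138, 135, 130, 122, 119, 125, 132, 139, 142, 143, 143, 143, 144, 144, 146, 147, 147, 148, 148, 149, 149, 150, 149, 146, 132, 116, 110, 107, 108, 110, 111]
s7 n [22, 24, 23, 19, 17, 17, 17, 16, 15, 14, 14, 15, 24, 35, 53, 78, 108, 134, 147, 152, 152, 152, 152, 151, 151, 152, 152, 152, 152, 151, 151, 152, 152, 152, 152, 152, 152, 151, 143, 123]
s7 f [14, 19, 28, 34, 42, 52, 65, 75, 75, 75, 75, 75, 74, 75, 75, 75, 75, 75, 75, 75, 75, 75, 75, 75, 75, 75, 75, 75, 76, 76, 76, 76, 76, 70, 65, 62, 61, 62, 63, 66]
s8 n [24, 25, 24, 22, 20, 20, 20, 20, 18, 16, 15, 15, 17, 18, 37, 60, 87, 116, 138, 148, 151, 152, 152, 151, 151, 152, 152, 152, 152, 152, 152, 152, 152, 152, 152, 152, 152, 152, 145, 128]
s8 f [15, 23, 32, 40, 49, 60, 69, 75, 75, 75, 75, 75, 75, 75, 75, 75, 75, 75, 76, 75, 75, 75, 76, 76, 75, 76, 76, 75, 75, 76, 76, 76, 75, 70, 64, 63, 62, 66, 73, 79]
```

The near keeper's outer edge moved about 6 mm and the force is rising, so it is fully back. Now lean the other way.

```bash
python3 -m jog '{"jaw":[20,20,20,20,20,20,20,20,20,20],"slide":[[-0.1,0,0],[-0.1,0,0],[-0.1,0,0],[-0.1,0,0],[-0.1,0,0],[-0.1,0,0],[-0.1,0,0],[-0.1,0,0],[-0.1,0,0],[0,0,0]],"spin":[0,0,0,0,0,0,0,0,0,0]}' 20
python3 -m jog '{"jaw":[20,20,20,20,20,20,20],"slide":[[-0.1,0,0],[-0.1,0,0],[-0.1,0,0],[-0.1,0,0],[-0.1,0,0],[0,0,0],[0,0,0]],"spin":[0,0,0,0,0,0,0]}' 20
python3 -m jog '{"jaw":[20,20,20],"slide":[[-0.1,0,0],[0,0,0],[0,0,0]],"spin":[0,0,0]}' 20
```

```text
time_s: 19.0
ee_pos: [514.4, -64.2, 62.3]
ee_rot: [180.0, -0.4, 168.8]
force: [-2.8, 0.5, 9.1]
gripper_width: 28.2
gripper_force: 20.0
time_s: 19.7
ee_pos: [524.7, -66.3, 61.5]
ee_rot: [180.0, -0.9, 168.8]
force: [-10.9, 3.2, 11.5]
gripper_width: 27.4
gripper_force: 20.0
time_s: 20.0
ee_pos: [527.2, -66.8, 61.3]
ee_rot: [-180.0, -1.0, 168.8]
force: [-10.7, 2.1, 11.1]
gripper_width: 28.0
gripper_force: 20.0
```

```bash
python3 -m jog '{"jaw":[20,20,20,20],"slide":[[-0.1,0,0],[-0.1,0,0],[0,0,0],[0,0,0]],"spin":[0,0,0,0]}' 20
python3 -m jog '{"jaw":[20,20,20],"slide":[[-0.1,0,0],[0,0,0],[0,0,0]],"spin":[0,0,0]}' 25
python3 -m jog '{"jaw":[20,20,20],"slide":[[-0.1,0,0],[0,0,0],[0,0,0]],"spin":[0,0,0]}' 25
python3 - <<'E'
from h import *
im=grab("side","pics/s9.png")
for f in("side0","s9"):
    for s,(xs,P) in zip("nf",keepers(cv2.imread(f"pics/{f}.png"))):
        g=P.astype(float).mean(0);sat=g[:,2]-g[:,0];print(f,s,sat[::2].round().astype(int).tolist())
E
```

```text
time_s: 20.4
ee_pos: [531.3, -67.6, 60.9]
ee_rot: [-180.0, -1.2, 168.8]
force: [-13.7, 3.1, 11.3]
gripper_width: 28.0
gripper_force: 20.0
time_s: 20.7
ee_pos: [531.5, -67.7, 60.9]
ee_rot: [-180.0, -1.6, 168.8]
force: [-20.2, 5.0, 16.5]
gripper_width: 27.9
gripper_force: 25.0
time_s: 21.0
ee_pos: [531.7, -67.7, 60.8]
ee_rot: [-180.0, -1.9, 168.8]
force: [-26.1, 6.3, 20.7]
gripper_width: 27.9
gripper_force: 25.0
side0 n [147, 143, 140, 135, 132, 134, 141, 149, 149, 150, 149, 149, 149, 149, 149, 149, 149, 149, 149, 149, 150, 150, 149, 149, 149, 149, 150, 150, 150, 150, 149, 149, 143, 126, 94, 59, 33, 14, 21, 33]
side0 f [159, 159, 159, 159, 159, 157, 151, 143, 139, 138, 135, 130, 122, 119, 125, 132, 139, 142, 143, 143, 143, 144, 144, 146, 147, 147, 148, 148, 149, 149, 150, 149, 146, 132, 116, 110, 107, 108, 110, 111]
s9 n [109, 57, 24, 19, 18, 20, 25, 33, 42, 53, 80, 115, 137, 150, 151, 151, 151, 150, 151, 151, 151, 151, 151, 151, 151, 151, 152, 152, 152, 151, 151, 151, 151, 151, 152, 151, 151, 150, 142, 124]
s9 f [-2, -1, -2, -2, -2, -2, -1, 1, 2, 3, 4, 4, 6, 6, 4, 4, 4, 4, 5, 5, 4, 5, 4, 4, 5, 6, 8, 11, 16, 21, 28, 34, 42, 49, 56, 63, 69, 72, 73, 68]
```

Both keepers are at their ends. The far one's edge moved about 6 mm and the force is rising. Return to neutral, open a few millimetres so the block settles flat on its foot, then regrip firmly.

```bash
python3 -m jog '{"jaw":[20,20,20,20,20,20,20,20,20,20],"slide":[[0.12,0,0],[0.12,0,0],[0.12,0,0],[0.12,0,0],[0.12,0,0],[0.12,0,0],[0.12,0,0],[0.14,0,0],[0,0,0],[0,0,0]],"spin":[0,0,0,0,0,0,0,0,0,0]}' 20
python3 -m jog '{"jaw":[29,30,32,32,32,32],"slide":[[0,0,0],[0,0,0],[0,0,0],[0,0,0],[0,0,0],[0,0,0]],"spin":[0,0,0,0,0,0]}' 20
python3 -c "
from h import *
go(517.8,-65.2,62,168.8)"
```

```text
time_s: 22.05
ee_pos: [520.1, -65.5, 63.5]
ee_rot: [180.0, 0.3, 168.8]
force: [5.1, -1.4, 1.7]
gripper_width: 27.7
gripper_force: 20.0
time_s: 22.65
ee_pos: [517.8, -65.0, 62.4]
ee_rot: [180.0, -0.0, 168.8]
force: [-0.0, 0.1, 0.5]
gripper_width: 32.0
gripper_force: 0.0
t 22.65 pos [517.8 -65.   62.4] rot [180.   -0.  168.8] F [-0.   0.1  0.5] w 32.0 gf 0.0
slide units [-0.   -0.01  0.01] spin 0.0
```

```bash
python3 -m jog '{"jaw":[20,20,20,20,20,20],"slide":[[0,0,0],[0,0,0],[0,0,0],[0,0,0],[0,0,0],[0,0,0]],"spin":[0,0,0,0,0,0]}' 45
python3 -m jog '{"jaw":[20,20,20,20,20,20,20],"slide":[[0,0,-0.1],[0,0,-0.1],[0,0,-0.1],[0,0,-0.1],[0,0,-0.1],[0,0,0],[0,0,0]],"spin":[0,0,0,0,0,0,0]}' 45
python3 - <<'E'
from h import *
go(517.8,-65.2,143,168.8)
im=grab("side","pics/s10.png")
for s,(xs,P) in zip("nf",keepers(im)):
    g=P.astype(float).mean(0);sat=g[:,2]-g[:,0];print(s,sat[::2].round().astype(int).tolist())
E
```

```text
time_s: 23.25
ee_pos: [517.9, -65.0, 62.4]
ee_rot: [180.0, -0.0, 168.8]
force: [0.5, 1.7, -0.2]
gripper_width: 27.6
gripper_force: 45.0
time_s: 23.95
ee_pos: [518.0, -65.0, 77.5]
ee_rot: [180.0, 0.0, 168.8]
force: [-0.4, 0.1, -1.6]
gripper_width: 27.8
gripper_force: 45.0
t 23.95 pos [518.  -65.   77.5] rot [180.    0.  168.8] F [-0.4  0.1 -1.6] w 27.8 gf 45.0
slide units [ 0.01 -0.01 -2.18] spin 0.0
n [104, 69, 36, 14, 5, 5, 5, 6, 7, 10, 43, 90, 127, 149, 151, 151, 151, 151, 151, 151, 151, 151, 151, 151, 151, 151, 152, 151, 151, 151, 151, 151, 152, 151, 152, 151, 151, 151, 143, 125]
f [76, 75, 74, 74, 74, 72, 67, 61, 52, 45, 53, 62, 70, 73, 75, 75, 76, 76, 76, 76, 78, 80, 80, 81, 81, 82, 82, 82, 81, 79, 79, 78, 78, 77, 75, 75, 75, 75, 73, 68]
```

The block lifted 15 mm carrying only its own weight, so the shoulder has passed the lips. Lift the rest.

```bash
python3 -m jog '{"jaw":[20,20,20,20,20,20,20,20,20,20],"slide":[[0,0,-0.2],[0,0,-0.3],[0,0,-0.3],[0,0,-0.3],[0,0,-0.3],[0,0,-0.3],[0,0,-0.3],[0,0,-0.2],[0,0,0],[0,0,0]],"spin":[0,0,0,0,0,0,0,0,0,0]}' 45
python3 -m jog '{"jaw":[20,20,20,20,20],"slide":[[0,0,0],[0,0,0],[0,0,0],[0,0,0],[0,0,0]],"spin":[0,0,0,0,0]}' 45
python3 - <<'E'
from h import *
go(517.8,-65.2,143,168.8)
t=grab("top","pics/t11.png")[210:300,240:400];s=grab("side","pics/s11.png")[140:310,310:430]
o=np.zeros((595,800,3),np.uint8);o[:213,:379]=cv2.resize(t,(379,213));o[:,380:]=cv2.resize(s,(420,595),interpolation=cv2.INTER_CUBIC)
cv2.imwrite("pics/c11.png",o)
print(proj("side",[jw(0,-40,80),jw(-7,-40,80),jw(7,-40,80),jw(-19,-40,122),jw(19,-40,122)]))
E
```

```text
time_s: 25.0
ee_pos: [517.9, -65.0, 143.3]
ee_rot: [180.0, -0.0, 168.8]
force: [-0.5, -0.1, -2.6]
gripper_width: 28.1
gripper_force: 45.0
time_s: 25.5
ee_pos: [518.0, -65.0, 143.3]
ee_rot: [180.0, -0.0, 168.8]
force: [0.2, -0.1, -0.6]
gripper_width: 27.5
gripper_force: 45.0
t 25.5 pos [518.  -65.  143.3] rot [180.   -0.  168.8] F [ 0.2 -0.1 -0.6] w 27.5 gf 45.0
slide units [ 0.   -0.01  0.01] spin 0.0
[[373.3260536  224.13398222]
 [377.11188498 225.43807244]
 [369.55908978 222.83639124]
 [385.43736975 207.72711284]
 [364.37169049 200.75518997]]
```

View pics/c11.png

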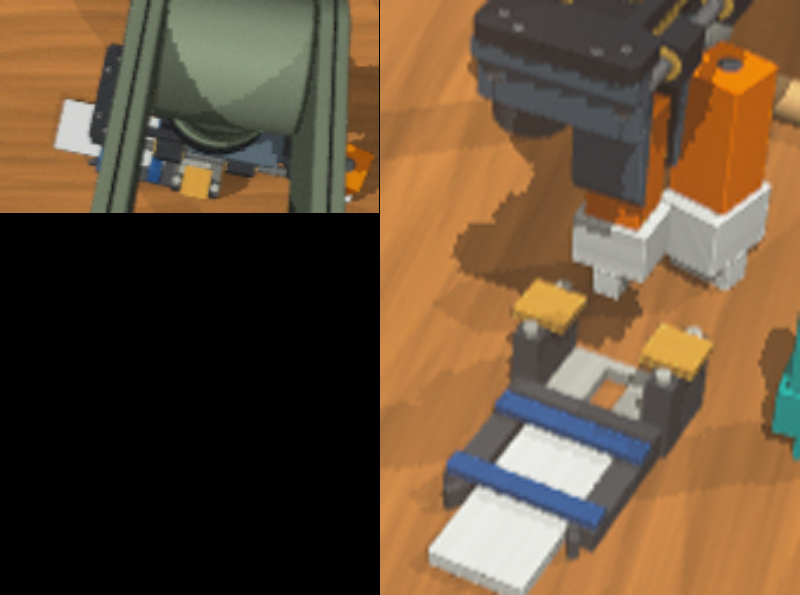

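The block hangs upright in the gripper. Its foot is at side (374,224), where (373,224) was predicted for 80 mm height above the nest. Both keepers are back and the plate is still home.

```bash
python3 -c "
from workcell import env
print(env.job_done())"
```

```text
the job is handed in; nothing more can be done
None
```

The job is handed in at about 25.6 s: the plate is home against the stop, both keepers are pushed back, and the block is held upright straight above its nest, its foot about 29 mm clear of the keepers.

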